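# Top up the cup stand and lock its stabiliser leg

### The job

Nest the loose steel tumbler squarely into the top tumbler of the stack on the cup stand and let go of it. Then pull the stand's spring-loaded stabiliser leg out by its crossbar until the line on the bar meets the line on the grey pointer clip, and while holding it there slide the black cam lever fully closed, with the lever left open until the leg is at the mark. Finish still holding the crossbar at the mark with the lever closed: do not let go, and leave the water bottle, flask and sugar jar where they are.

Things in the scene. Friction and masses are not known exactly. Their poses are not given: they have to be found in the camera images.
- cup_loose_mid (a point): centre, half-way up, of the loose steel tumbler standing upright by itself on the table (origin 47.5 above its underside; z up its axis). Tumbler: 95 tall, outside diameter 66 at the rim tapering to 46 at the foot, wall 2.2, open top, deep double bottom whose inner floor lies 40 above the foot; about 150 g
- cup_loose: the same loose tumbler; origin at the centre of its underside
- cup_top_mid (a point): centre, half-way up, of the upper of two identical tumblers already nested in the stand's seat. A tumbler nested into another sits 40 higher than it, so when the job is done the loose tumbler's centre is 40 above this point.
- seat (a point): centre of the round seat that carries the stack, on top of the stand's base plate, 12 above the table; same axes as the stand. The lowest tumbler is kept in the seat and does not move
- stand: cup stand fixed to the table: grey base plate 180 (x) by 240 (y) by 12 thick, origin at the plate's centre at table level. Stack seat at its y = +55; low sleeve (top 46 above the table) along its y axis at x = 0, from which the leg comes out towards its -y. A gauge strip 8 high lies on the table beside the leg at its x = -62
- leg: leg sliding out along the stand's -y, travel 85, pulled back by a spring (2 N in, 5 N out); only holding keeps it out. Stand's axes; origin on the shaft axis below the crossbar's centre line, at table level. Shaft 16 wide, top 36 above the table. Steel crossbar on it along x, from x = -35 to +122, 18 wide (y), from 36 to 56 above the table; its part at x over 15 can be straddled from above
- bar (a point): a point in the middle of the crossbar's section, 100 out along the leg's +x from the shaft and 46 above the table: a free place to hold the bar, clear of the open lever
- index (a point): the end of the crossbar at the clip side (leg x = -35), on the bar's centre line, 46 above the table; a thin dark line on the bar's top runs to it
- mark (a point): pointed edge of the grey pointer clip (30 x 12 x 38 on the gauge strip; it does not move), 46 above the table, with a dark line on its top; same axes as the stand. The leg is at its length when index and mark have the same place along the stand's y (at the start it is 30 to 65 short).
- lever (a joint): black cam lever on the leg, turning about a vertical pin; 0 rad = open, pointing 0.75 rad from the leg's -y towards its +x, crossing above the crossbar; 0.65 = closed on its stop, nearly along the leg, crossing the bar at leg x = 5. Starts at 0 to 0.12, stays where put (light friction, 1 N). Close it by pushing it along the bar towards the shaft, e.g. with the sides of fingers straddling the bar
- lever_tip (a point): outer end of the cam lever (bar 95 long from its pin, 14 wide, level, from 58 to 72 above the table); the pin stands on the leg's shaft, 50 from the crossbar's centre line towards the sleeve
- water: clear water bottle, 62 diameter, 190 tall; leave alone
- flask: steel vacuum flask with black handle, 100 diameter, 245 tall; leave alone
- sugar: white sugar jar, 70 diameter, 90 tall; leave alone

How it is judged (in metres and radians):
On the way, in this order (a step that is already met when the one before it is completed fails the run):
1. the loose tumbler is nested in the stack and released (horizontal distance between cup_loose_mid and cup_top_mid below 0.006 m and z of cup_loose_mid in the frame of cup_top_mid between 0.034 and 0.046 m and angle between cup_loose_mid's own z axis and vertical below 0.1 rad and horizontal distance between cup_top_mid and seat below 0.008 m and z of cup_top_mid in the frame of seat between 0.082 and 0.093 m and contact force between the fingers and cup_loose below 0.1 N), for 0.3 s.
2. the leg is held at the mark with the lever still open (y of index in the frame of mark between -0.006 and 0.006 m and contact force between the fingers and leg above 1.5 N and value of joint lever below 0.25 rad), for 0.3 s.
At the end, for the whole second after the job is handed in: Loose tumbler nested (centred 6 mm, 34-46 mm above the next one, upright 0.1 rad, not touched), stack in its seat (8 mm), lever closed (over 0.55 of 0.65 rad), fingers still holding the leg (over 1.5 N) with its index within 6 mm of the mark (all of step 1 and y of index in the frame of mark between -0.006 and 0.006 m and contact force between the fingers and leg above 1.5 N and value of joint lever above 0.55 rad); the arm keeps its last pose, push and grip.
It fails at once if the lever is closed while the leg is off its mark by more than 10 mm (value of joint lever above 0.35 rad and (y of index in the frame of mark below -0.01 m or y of index in the frame of mark above 0.01 m)).
It fails at once if a bystander is disturbed (moved over 30 mm) (distance of any of water, flask, sugar from where it was at the start of the episode above 0.03 m).
It also fails if it takes over 51 s, if anything falls off the work surface, if the arm or the gripper's body presses on something with over 40 N, if the wrist force passes 120 N, or if a joint passes its speed limit or range.

### The arm

A 6-joint arm with a two-finger parallel gripper is mounted at the origin on the work surface. World frame = base frame: x ahead of the robot, y to its left, z up, the work surface at z = 0. Lengths are in mm, angles in rad, forces in N, time in s.
With the tool pointing down it reaches from about 300 to 775 mm from the base axis. Payload 14.6 kg.
Tool frame: the origin (TCP) lies on the centre line of the jaws, within the pads' length; the fingertips stand manip.tcp_to_tips ahead of it and the grasp point (between the pads) lies 5 mm behind it (manip.tcp_to_tips is the distance from the TCP to the fingertips, in mm); z points along the fingers, y is the direction in which the jaws open and shut (so a half turn about z gives the same grasp; the last joint's range is limited). The gripper opens to 94 mm and grips with 3 to 60 N. Pads are 16 mm wide; open, the fingers measure 119 mm over their backs; the gripper's body (75 mm by 177 mm) begins 78 mm behind the grasp point.
Start: joints at [1.081, 0.3, 1.521, -0, 1.321, -0.067], TCP at [225.67, 501.56, 219.446] pointing down, gripper open.
Joint ranges: [-3.03, 3.03], [-0.79, 2.21], [0.23, 2.52], [-1.04, 4.18], [0, 3.07], [-2.55, 2.55]. Speed limits (rad/s): [2.22, 2.22, 2.57, 3.14, 3.14, 3.14].

### API

Orientations are given as [roll, pitch, yaw] about the fixed x, y, z axes, in that order (R = Rz(yaw) Ry(pitch) Rx(roll)).
In Python, from cell import manip, optics, workorder gives the robot as it stands. The module is installed in compiled form; this text tells all that it offers.
- The arm moves only by the tool jog_arm, never from a script. Its argument "deltas" is text: rows parted by semicolons, each of 5 numbers parted by spaces: the shift along the tool's x, y, z in mm, then the turn about the tool's z in rad, then the finger opening in mm, from 0 to 94. In form: tx ty tz twist grip; .... A call has exactly 10 rows; each row is the pose to reach, as a shift and turn from the pose commanded when the call began, along the tool's axes at that moment; what a row does not reach only later rows make up. A row lasts 1/8 s, in which the tool goes at most 62.5 mm and 10.7 degrees, less where a joint would pass 70% of its speed; a pose out of reach is approached as far as the arm can. A call with a gripper value outside its range is refused whole. The fingers move at their own pace and stop on an object; "squeeze" is the grip in N (left out, the last holds). Time passes only in rows, so rows that repeat a pose let the fingers close, or fill a call up. It gives the time, the measured TCP pose, the force and the opening at its end, in the units of the state.
- manip.read_state(): the state, without advancing time (a new reading comes with each control period).
- optics.camera(name): name is "side" or "top"; returns (picture, depth): 480x640x3 uint8, red, green, blue; 480x640 float32, mm along the optical axis (not along the pixel's ray), 0 where there is no reading.
- optics.get_calibration(name): a dict with "intrinsics" (3x3 intrinsics, pixels), "dist_coeffs" ([k1, k2, p1, p2, k3] as OpenCV has them; the pictures are not rectified), "R" (3x3) and "t" (3): a world point X has camera coordinates R X + t. Camera axes: x right, y down, z forward; pixel columns grow to the right and rows downward; lengths in mm; the calibration is good to about 2 mm. A picture is of the moment at which its call begins. get_calibration takes no time and is no camera call.
- workorder.sign_off(): hands the job in, once; it reports no verdict.
The state is a dict: "clock": time; "joints": joint angles; "qd": joint speeds; "effort": joint torques, N m; "eef_pos": TCP position; "eef_rot": TCP orientation; "wrist_force": force on the tool from outside, world axes, zero at the start; "moment": the same for the moment, N m; "finger_gap": finger opening in mm.
Only numpy, scipy, OpenCV 4.12 (cv2) and the standard library are available. Lean on these libraries where they do the work, as an engineer would, in place of code of your own. Each camera call takes 0.05 s, during which the arm holds its last target.

## Working session

There is one attempt and no reset: what is moved stays moved. The work goes in short steps, Python scripts to look and compute and a tool call to move; the robot and the scene stay as the last step left them, time stands still between calls to the robot, and variables do not carry over. Pictures are saved under pics/ and viewed, and the job is handed in when it is done.

Besides the shell and the picture viewer there is one more tool, called after "Emit:" as name(argument=value, ...) on one line, values as JSON. jog_arm: Moves the arm, as the interface text tells. Its arguments: {"type":"object","properties":{"deltas":{"type":"string"},"squeeze":{"type":"number"}},"required":["deltas"]}

```bash
mkdir -p pics
cat > h.py <<'E'
import numpy as np, cv2
from cell import manip, optics, workorder
def snap(n,f):
    p,d=optics.camera(n); cv2.imwrite('pics/%s.png'%f,p[:,:,::-1]); np.savez('pics/%s.npz'%f,p=p,d=d); return p,d
def ray(n,uv):
    c=optics.get_calibration(n);K=np.array(c['intrinsics'],float);D=np.array(c['dist_coeffs'],float)
    R=np.array(c['R'],float);t=np.array(c['t'],float).ravel()
    q=cv2.undistortPoints(np.array(uv,float).reshape(-1,1,2),K,D).reshape(-1,2)
    d=np.c_[q,np.ones(len(q))]@R; return -R.T@t,d
def onz(n,uv,z):
    o,d=ray(n,uv); return o+d*((z-o[2])/d[:,2])[:,None]
def bydepth(n,uv,dep):
    o,d=ray(n,uv); return o+d*np.asarray(dep,float).reshape(-1,1)
def cloud(n,d):
    v,u=np.mgrid[0:480,0:640]; P=bydepth(n,np.c_[u.ravel(),v.ravel()],d.ravel()).reshape(480,640,3); P[d==0]=np.nan; return P
def proj(n,X):
    c=optics.get_calibration(n);R=np.array(c['R'],float);t=np.array(c['t'],float).ravel()
    return cv2.projectPoints(np.array(X,float).reshape(-1,1,3),cv2.Rodrigues(R)[0],t,np.array(c['intrinsics'],float),np.array(c['dist_coeffs'],float))[0].reshape(-1,2)
E
python3 - <<'E'
from h import *
print(manip.read_state(), manip.tcp_to_tips)
for n in('top','side'): 
    snap(n,n+'0'); print(ray(n,[[320,240]]))
E
```

```text
{'clock': 0.0, 'joints': array([ 1.08140958e+00,  3.00438022e-01,  1.52159717e+00, -1.83267292e-05,
        1.32069339e+00, -6.65810119e-02]), 'qd': array([-0.00022173, -0.00092651,  0.00038026, -0.00020211, -0.00034197,
       -0.00081815]), 'effort': array([-6.93408697e-05, -5.31815815e+01, -3.52742743e+01,  7.08748936e-02,
        2.43919948e-02, -8.90864521e-05]), 'eef_pos': array([225.55497075, 501.34595062, 218.89765801]), 'eef_rot': array([-3.14045806e+00, -5.78632736e-05,  2.71879143e+00]), 'wrist_force': array([-0.45335053, -0.03859374, -0.15634561]), 'moment': array([ 0.03601029, -0.05860837, -0.04568368]), 'finger_gap': 94.3933330135457} 14.0
(array([ 447.73924946,   16.84113424, 1742.36205789]), array([[ 0.07317086,  0.00707916, -0.99731481]]))
(array([ 306.94785908, -977.69203458,  678.13176282]), array([[ 0.22282985,  0.84062203, -0.49368324]]))
```

View pics/top0.png

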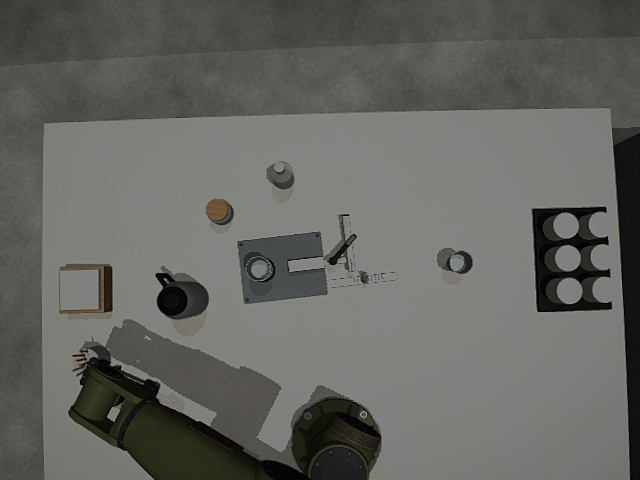

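View pics/side0.png

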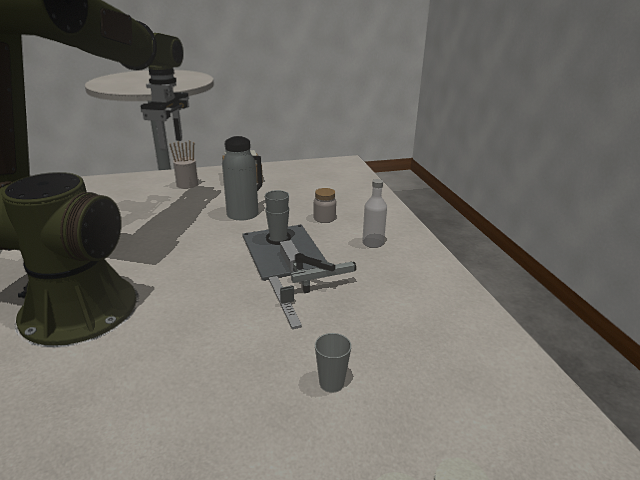

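The top view shows the stand at about (283,268), the stack rim at (260,268), the bar from (343,215) to (350,285), the clip at (364,277) and the loose cup at (459,262). The side view shows the same layout, with the loose cup at (333,362). I'll zoom in and measure.

Run:
```python
from h import *
a=np.load('pics/top0.npz'); p,d=a['p'],a['d']
c=p[200:310,230:410,::-1]; c=np.clip(cv2.resize(c,None,fx=4.4,fy=4.4,interpolation=cv2.INTER_CUBIC).astype(float)*1.7,0,255); cv2.imwrite('pics/zt.png',c.astype('uint8'))
b=np.load('pics/side0.npz')
c=b['p'][180:400,220:380,::-1]; c=np.clip(cv2.resize(c,None,fx=2.7,fy=2.7,interpolation=cv2.INTER_CUBIC).astype(float)*1.7,0,255); cv2.imwrite('pics/zs.png',c.astype('uint8'))
P=cloud('top',d)
def reg(x0,x1,y0,y1):
    return P[y0:y1,x0:x1].reshape(-1,3)
q=reg(435,480,240,285); z=q[:,2]; print('loose zmax',np.nanpercentile(z,[50,90,99,100]))
for n,(x0,x1,y0,y1),lo in(('loose',(435,480,240,285),75),('stack',(240,280,245,290),150)):
    q=reg(x0,x1,y0,y1); z=q[:,2]; m=z>lo; print(n,m.sum(),np.nanmax(z)); 
    e=cv2.minEnclosingCircle(q[m][:,:2].astype(np.float32)); print(e,np.median(q[m],0))
# side cloud
S=cloud('side',b['d'])
for n,(x0,x1,y0,y1),lo in(('loose',(305,360,325,400),5),('stack',(255,300,185,245),20)):
    q=S[y0:y1,x0:x1].reshape(-1,3); m=q[:,2]>lo; q=q[m]; print(n,len(q),q.min(0),q.max(0),)
# plate corners
m=((np.abs(P[:,:,2]-12)<6)).astype('uint8')
hsv=p.astype(int); g=(p.max(2)<105)&(np.arange(480)[:,None]>225)&(np.arange(480)[:,None]<310)&(np.arange(640)[None]>232)&(np.arange(640)[None]<332)
cn,_=cv2.findContours(g.astype('uint8'),cv2.RETR_EXTERNAL,cv2.CHAIN_APPROX_NONE); k=max(cn,key=cv2.contourArea)
k=cv2.convexHull(k); r=cv2.minAreaRect(k); bx=cv2.boxPoints(r); print(bx); W=onz('top',bx,12); print(W, [np.linalg.norm(W[i]-W[i-1]) for i in range(4)],W.mean(0))
```

```text
loose zmax [  1.18191245  54.75507248  96.58995908 102.58479359]
loose 134 102.58479358566365
((498.29058837890625, -355.32696533203125), 33.10624313354492) [ 498.42435341 -367.98335163   88.97819726]
stack 12 162.6751915180189
((495.0474853515625, 194.98263549804688), 32.17331314086914) [501.22354906 209.58810666 152.32494749]
loose 1661 [ 465.59437339 -389.20930697    5.20289649] [ 529.91089656 -319.82709464   96.39987547]
stack 1174 [453.83454647  94.45458104  20.0012027 ] [526.97850787 454.87331015 148.31238432]
[[236.02463 240.80663]
 [320.142   230.79265]
 [327.65738 293.92175]
 [243.54001 303.93573]]
[[578.80601174 269.86516683  12.        ]
 [601.11641657  28.0280858   12.        ]
 [420.38732095  11.36624056  12.        ]
 [398.08168783 251.48345919  12.        ]] [np.float64(181.65673240514286), np.float64(242.86401117129085), np.float64(181.4955180992704), np.float64(241.1510314112267)] [499.59785927 140.1857381   12.        ]
```

View pics/zt.png

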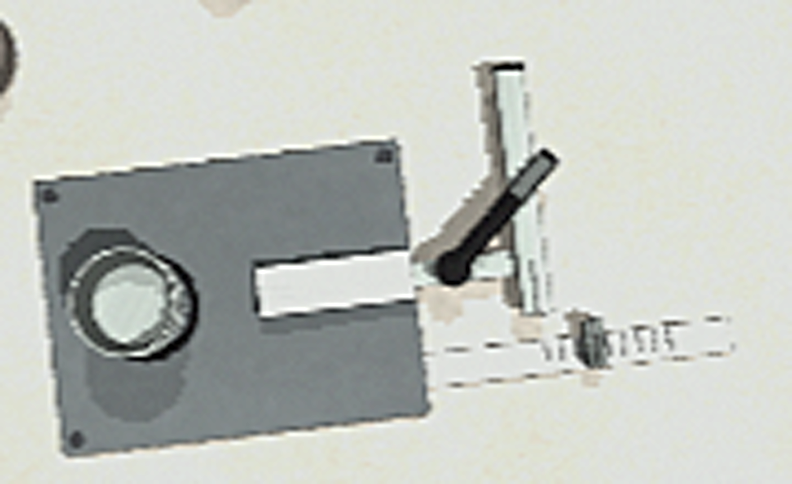

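View pics/zs.png

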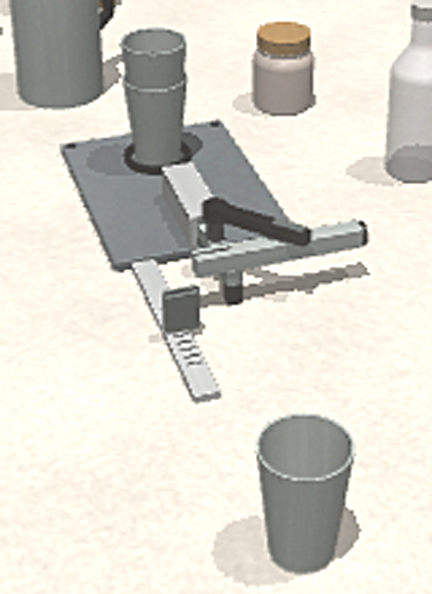

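Run:
```python
from h import *
C=np.array([499.6,140.2]);th=0.0920
R=np.array([[np.cos(th),-np.sin(th)],[np.sin(th),np.cos(th)]])
loc=lambda X:(np.asarray(X)[:,:2]-C)@R
a=np.load('pics/top0.npz'); b=np.load('pics/side0.npz')
for n,A in(('top',a),('side',b)):
    P=cloud(n,A['d']).reshape(-1,3); P=P[~np.isnan(P[:,0])]; L=np.c_[loc(P),P[:,2]]
    m=(L[:,0]>70)&(L[:,0]<130)&(L[:,1]<-125)&(L[:,1]>-230)&(L[:,2]>25)&(L[:,2]<75)
    q=L[m]; print(n,'bar',len(q),q.min(0),q.max(0),np.median(q,0))
    m=(L[:,0]>-90)&(L[:,0]<-38)&(L[:,1]<-125)&(L[:,1]>-260)&(L[:,2]>18)&(L[:,2]<75)
    q=L[m]; print(n,'clip',len(q),q.min(0),q.max(0),np.median(q,0),'low',q[q[:,2]<36].mean(0))
    m=(L[:,0]>-37)&(L[:,0]<-12)&(L[:,1]<-125)&(L[:,1]>-260)&(L[:,2]>25)&(L[:,2]<75)
    q=L[m]; print(n,'barend',len(q),q.min(0),q.max(0),np.median(q,0))
# flask etc
    for nm,x0,x1,y0,y1 in(('flask',300,550,280,520),('sugar',560,760,200,360),('water',620,820,60,200)):
        m=(P[:,0]>x0)&(P[:,0]<x1)&(P[:,1]>y0)&(P[:,1]<y1)&(P[:,2]>30)&(P[:,2]<260); q=P[m]; print(n,nm,len(q),np.percentile(q,[1,50,99],axis=0).round() if len(q) else 0)
# very zoomed
c=np.clip(cv2.resize(a['p'][205:295,325:400,::-1],None,fx=6.5,fy=6.5,interpolation=cv2.INTER_NEAREST).astype(float)*1.3,0,255); cv2.imwrite('pics/zt2.png',c.astype('uint8'))
c=np.clip(cv2.resize(b['p'][240:340,250:370,::-1],None,fx=6,fy=6,interpolation=cv2.INTER_NEAREST).astype(float)*1.5,0,255); cv2.imwrite('pics/zs2.png',c.astype('uint8'))
```

```text
top bar 134 [  70.04629675 -204.08829609   36.98140779] [ 124.90166971 -184.2797436    64.40150822] [  98.30781432 -194.35548589   55.66861648]
top clip 54 [ -70.28041911 -234.93064463   18.14627403] [ -41.54208338 -143.17334432   54.12194437] [ -55.8977199  -228.60105043   44.33811171] low [ -56.22908639 -188.72834054   23.1215297 ]
top barend 56 [ -34.54364381 -203.09712555   40.06070425] [ -12.02446325 -185.56286153   64.37259935] [ -23.51239108 -193.64675381   55.29648552]
top flask 1690 [[370. 353.  38.]
 [422. 386. 189.]
 [486. 456. 249.]]
top sugar 533 [[628. 276.  34.]
 [657. 305.  88.]
 [690. 339.  98.]]
top water 504 [[726. 101.  34.]
 [745. 127. 129.]
 [783. 159. 194.]]
side bar 214 [  70.71559094 -208.02734987   33.47691023] [ 125.06221177 -185.53775721   57.81000618] [  97.65044653 -202.59835376   50.38394545]
side clip 174 [ -72.88793813 -239.81308473   18.00215109] [ -41.18514525 -222.90790735   47.43352739] [ -58.23935419 -235.37663555   35.87926756] low [ -58.57086191 -235.27328167   27.0706831 ]
side barend 115 [ -36.14337631 -208.57683488   34.75059435] [ -12.22670483 -151.30680806   66.0115069 ] [ -24.92690882 -202.34420921   50.69491244]
side flask 2375 [[368. 350.  33.]
 [416. 368. 140.]
 [487. 455. 244.]]
side sugar 516 [[627. 274.  31.]
 [655. 288.  66.]
 [690. 336.  91.]]
side water 1036 [[724.  97.  32.]
 [748. 111. 103.]
 [780. 137. 190.]]
```

View pics/zt2.png

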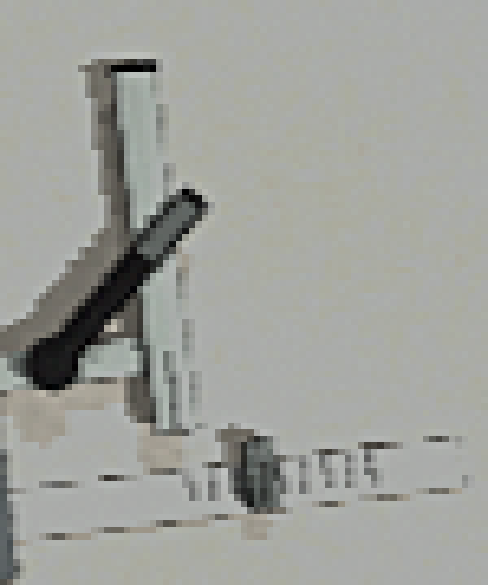

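View pics/zs2.png

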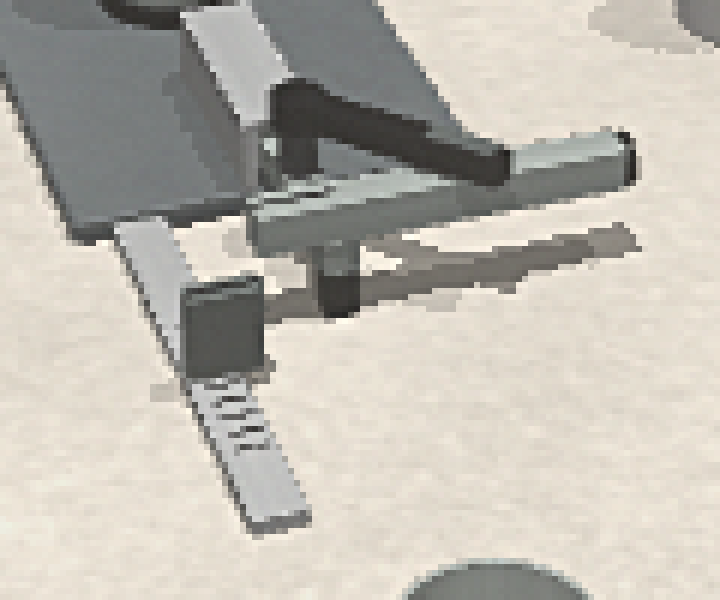

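Emit:
jog_arm(deltas="0 0 -60 0 94; -40 -45 -70 -0.06 94; -80 -90 -70 -0.12 94; -120 -134 -70 -0.18 94; -160 -179 -70 -0.24 94; -200 -223 -70 -0.3 94; -240 -268 -70 -0.36 94; -280 -312 -70 -0.42 94; -320 -357 -70 -0.48 94; -360 -402 -70 -0.515 94", squeeze=20)

```text
clock: 1.35
eef_pos: [389.1, -14.8, 289.5]
eef_rot: [-3.142, 0.0, -3.048]
wrist_force: [1.3, 1.3, 0.6]
finger_gap: 94.3
```

Emit:
jog_arm(deltas="-10 -45 0 0 94; -21 -95 10 0 94; -33 -150 30 0 94; -45 -205 55 0 94; -57 -260 85 0 94; -68 -310 110 0 94; -77 -351 130 0 94; -77 -351 138 0 94; -77 -351 138 0 94; -77 -351 138 0 94")

```text
clock: 2.6
eef_pos: [498.3, -354.4, 152.5]
eef_rot: [-3.141, 0.001, -3.048]
wrist_force: [-1.0, 1.1, -0.5]
finger_gap: 94.3
```

Run:
```python
from h import *
s=manip.read_state();print(s['eef_pos'],s['eef_rot'],s['joints'])
p,d=snap('side','s1')
print(proj('side',[[498.3,-355.3,95],[498.3,-355.3,0]]))
cv2.imwrite('pics/s1z.png',cv2.resize(p[250:410,240:430,::-1],None,fx=4,fy=3.7,interpolation=cv2.INTER_CUBIC))
```

```text
[ 498.26675057 -354.39892494  152.53880659] [-3.14076789e+00  9.15034013e-04 -3.04844950e+00] [-6.78158673e-01  4.93168957e-01  1.41244866e+00  4.92367698e-05
  1.23474403e+00 -2.34211399e+00]
[[332.80191701 344.63225496]
 [331.49362368 383.12620921]]
```

View pics/s1z.png

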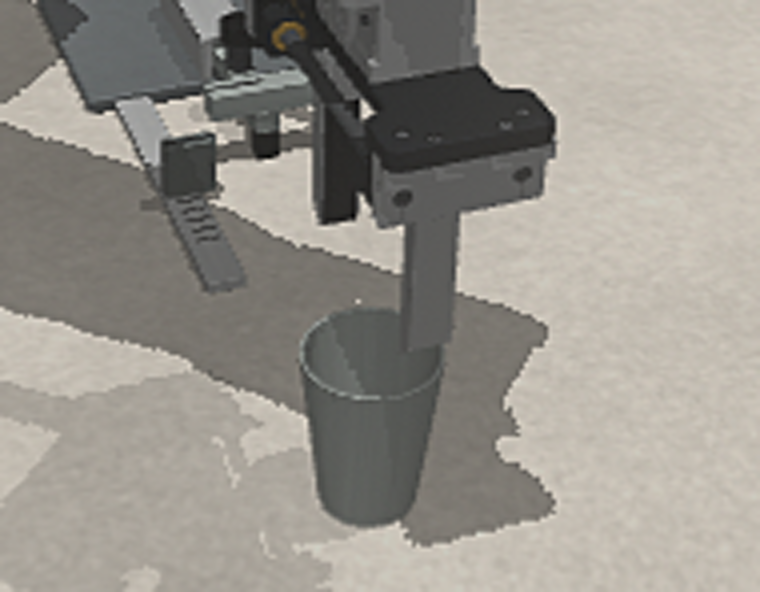

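Run:
```python
from h import *
q=proj('side',[[498.3+sx*8+4,-354.4-59.5,138.5] for sx in(-1,1)]); print((q-[240,250])*[4,3.7])
```

```text
[[403.56536603 364.68872781]
 [441.00334455 358.76947794]]
```

Emit:
jog_arm(deltas="0 0 30 0 94; 0 0 60 0 94; 0 0 72 0 94; 0 0 72 0 94; 0 0 72 0 60; 0 0 72 0 55; 0 0 72 0 55; 0 0 72 0 55; 0 0 72 0 55; 0 0 72 0 55", squeeze=15)

```text
clock: 3.9
eef_pos: [498.2, -355.2, 79.8]
eef_rot: [-3.141, 0.001, -3.049]
wrist_force: [-0.2, 1.5, 5.7]
finger_gap: 65.1
```

Run:
```python
from h import *
s=manip.read_state();print(s['eef_pos'],s['finger_gap'],s['wrist_force'])
p,d=snap('side','s2')
cv2.imwrite('pics/s2z.png',cv2.resize(p[250:410,240:430,::-1],None,fx=4,fy=3.7,interpolation=cv2.INTER_CUBIC))
```

```text
[ 498.21750621 -355.20457605   79.84423857] 65.09104648434025 [-0.16187032  1.53020146  5.69468875]
```

View pics/s2z.png

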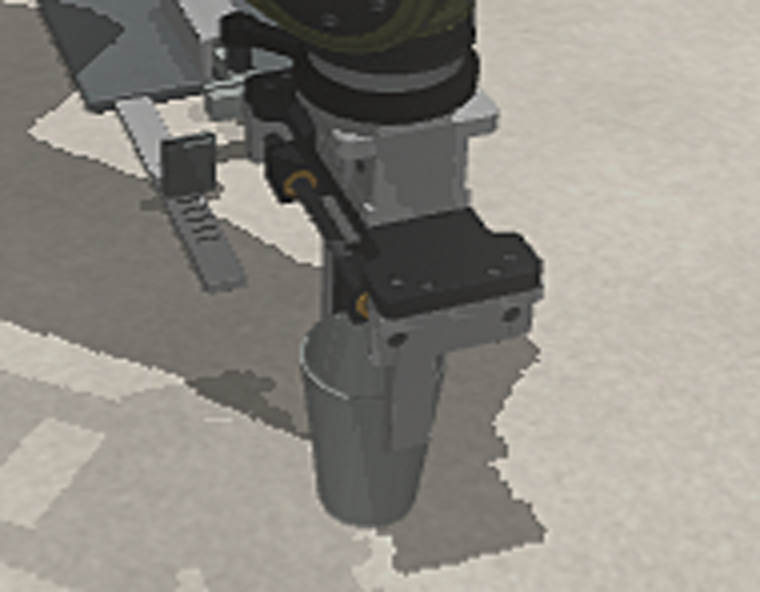

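Run:
```python
from h import *
P=[[498.2+a,-355.2-b,c] for a in(-8,8) for b,c in((32.5,66),(45,66))]
print((proj('side',P)-[240,250])*[4,3.7])
q=np.load('pics/s2.npz'); S=cloud('side',q['d'])
for v,u in((340,343),(350,343),(360,343),(365,343),(365,338),(365,347),(370,330),(370,322),(360,328)): print(u,v,S[v,u].round(1),q['p'][v,u])
```

```text
[[371.79283398 445.04708461]
 [379.65955684 463.99880074]
 [406.83696683 439.18799171]
 [415.10955776 457.98309401]]
343 340 [ 489.7 -436.2  176.8] [91 91 89]
343 350 [ 503.2 -398.6  119.8] [91 91 88]
343 360 [ 503.9 -399.1   97.6] [92 91 89]
343 365 [ 504.1 -399.9   86.8] [93 92 90]
338 365 [ 494.9 -400.6   89.5] [91 90 89]
347 365 [ 511.7 -399.    84.2] [95 95 95]
330 370 [ 486.  -383.8   63.9] [86 88 85]
322 370 [ 474.9 -371.1   54.3] [89 91 88]
328 360 [ 481.6 -384.4   89. ] [85 87 84]
```

Emit:
jog_arm(deltas="0 0 -20 0 55; 0 0 -60 0 55; 0 0 -110 0 55; -1 12 -150 0 55; -4 50 -175 0 55; -9 100 -180 0 55; -13 155 -180 0 55; -18 210 -180 0 55; -23 265 -180 0 55; -28 320 -180 0 55")

```text
clock: 5.2
eef_pos: [496.0, -32.3, 259.1]
eef_rot: [3.142, -0.001, -3.05]
wrist_force: [1.2, -0.9, -2.1]
finger_gap: 65.1
```

Emit:
jog_arm(deltas="-5 55 0 0 55; -9 105 0 0 55; -13 155 0 0 55; -17 195 0 0 55; -19 218 0 0 55; -19.5 228 0 0 55; -19.5 228 0 0 55; -19.5 228 0 0 55; -19.5 228 0 0 55; -19.5 228 0 0 55")

```text
clock: 6.45
eef_pos: [494.9, 194.4, 259.5]
eef_rot: [-3.142, 0.0, -3.05]
wrist_force: [-0.2, 0.4, -1.3]
finger_gap: 64.9
```

Run:
```python
from h import *
s=manip.read_state();print(s['eef_pos'],s['eef_rot'],s['finger_gap'],s['wrist_force'])
p,d=snap('side','s3')
cv2.imwrite('pics/s3z.png',cv2.resize(p[110:250,210:360,::-1],None,fx=5,fy=4.2,interpolation=cv2.INTER_CUBIC))
p,d=snap('top','t3')
cv2.imwrite('pics/t3z.png',cv2.resize(p[200:320,200:360,::-1],None,fx=4.5,fy=4.5,interpolation=cv2.INTER_CUBIC))
```

```text
[494.94441212 194.43682175 259.50777117] [-3.14158180e+00  1.13488539e-04 -3.05004424e+00] 64.90856752595785 [-0.24536518  0.36986395 -1.28388752]
```

View pics/s3z.png

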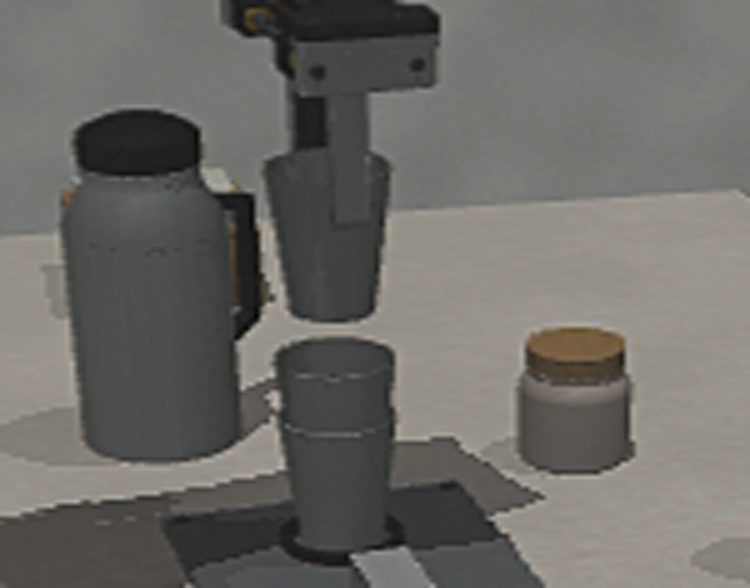

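View pics/t3z.png

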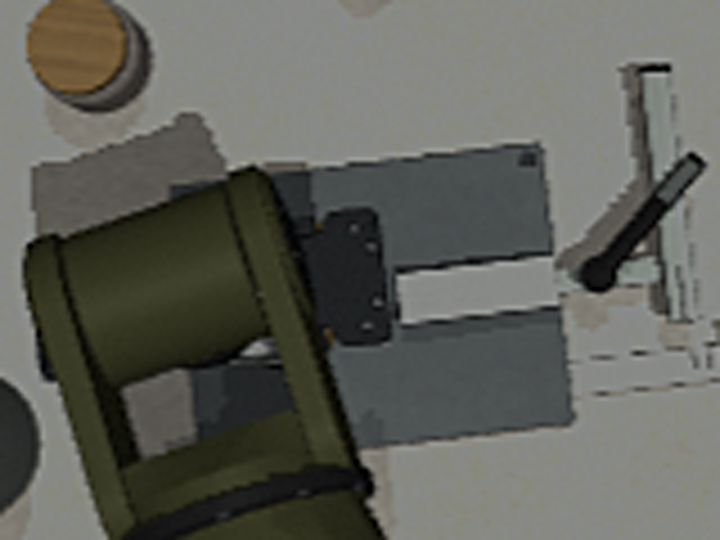

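Emit:
jog_arm(deltas="0 0 20 0 55; 0 0 35 0 55; 0 0 45 0 55; 0 0 53 0 55; 0 0 60 0 55; 0 0 66 0 55; 0 0 72 0 55; 0 0 76 0 55; 0 0 80 0 55; 0 0 80 0 55")

```text
clock: 7.8
eef_pos: [494.8, 194.9, 179.2]
eef_rot: [-3.142, -0.0, -3.049]
wrist_force: [0.2, -0.6, -1.3]
finger_gap: 65.2
```

Run:
```python
from h import *
s=manip.read_state();print(s['eef_pos'],s['eef_rot'],s['finger_gap'],s['wrist_force'],s['moment'])
p,d=snap('side','s4')
cv2.imwrite('pics/s4z.png',cv2.resize(p[130:250,210:360,::-1],None,fx=5,fy=5,interpolation=cv2.INTER_CUBIC))
```

```text
[494.78270943 194.8739228  179.23631024] [-3.14155373e+00 -3.20946270e-04 -3.04938196e+00] 65.21459809464294 [ 0.17010666 -0.55640056 -1.32547838] [ 0.00162129  0.03264567 -0.02084059]
```

View pics/s4z.png

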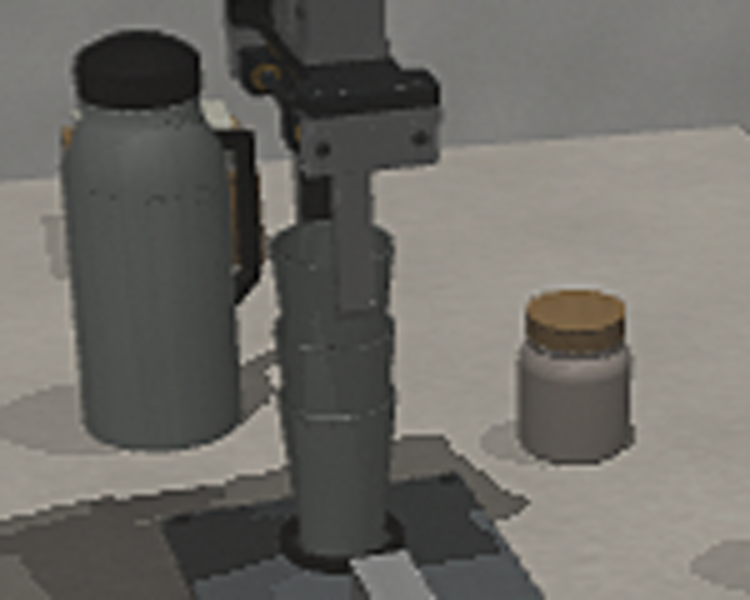

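Nesting is going cleanly, with no contact force and the three rims in line near column 333. I'll lower the last 7 mm or so.

Emit:
jog_arm(deltas="0 0 2 0 55; 0 0 4 0 55; 0 0 5 0 55; 0 0 6 0 55; 0 0 6.5 0 55; 0 0 7 0 55; 0 0 7.5 0 55; 0 0 7.5 0 55; 0 0 7.5 0 55; 0 0 7.5 0 55")

```text
clock: 9.1
eef_pos: [494.8, 194.9, 172.0]
eef_rot: [3.142, -0.0, -3.049]
wrist_force: [-0.3, -0.0, -1.8]
finger_gap: 65.1
```

Emit:
jog_arm(deltas="0 0 0.5 0 55; 0 0 1 0 55; 0 0 1.5 0 55; 0 0 1.5 0 55; 0 0 1.5 0 66; 0 0 1.5 0 68; 0 0 1.5 0 72; 0 0 1.5 0 80; 0 0 1.5 0 94; 0 0 1.5 0 94")

```text
clock: 10.35
eef_pos: [494.8, 194.9, 170.4]
eef_rot: [-3.142, -0.0, -3.049]
wrist_force: [-0.4, 0.1, -1.0]
finger_gap: 93.2
```

Run:
```python
from h import *
s=manip.read_state();print(s['eef_pos'],s['finger_gap'],s['wrist_force'],s['moment'])
p,d=snap('side','s5')
cv2.imwrite('pics/s5z.png',cv2.resize(p[130:250,210:360,::-1],None,fx=5,fy=5,interpolation=cv2.INTER_CUBIC))
```

```text
[494.84921024 194.87534356 170.41050316] 93.17746988852288 [-0.35130147  0.11651368 -0.97573111] [0.05483845 0.02885311 0.02987138]
```

View pics/s5z.png

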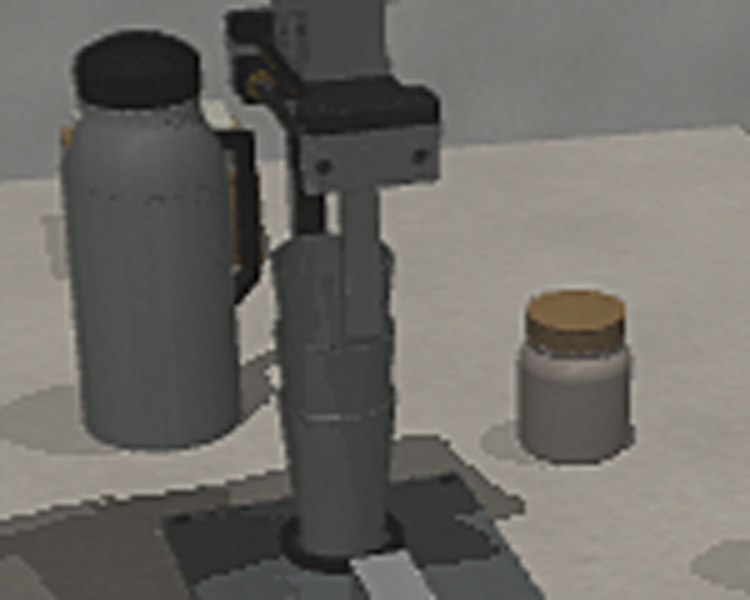

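Emit:
jog_arm(deltas="0 0 -20 0 94; 0 0 -50 0 94; 0 0 -90 0 94; -15 -38 -90 0 94; -35 -88 -90 0 80; -57 -142 -90 0 60; -78 -195 -90 0 50; -95 -237 -90 0 50; -100 -249 -60 0 50; -100 -249 0 0 50")

```text
clock: 11.65
eef_pos: [618.6, -45.2, 171.0]
eef_rot: [-3.141, 0.004, -3.051]
wrist_force: [1.3, -0.2, -0.9]
finger_gap: 49.9
```

Run:
```python
from h import *
s=manip.read_state();print(s['eef_pos'],s['eef_rot'],s['finger_gap'],s['wrist_force'])
p,d=snap('side','s6')
c=p[170:330,210:370,::-1]; cv2.imwrite('pics/s6z.png',cv2.resize(np.clip(c*1.4,0,255).astype('uint8'),None,fx=3.7,fy=3.7,interpolation=cv2.INTER_CUBIC))
p,d=snap('top','t6')
c=p[195:310,230:410,::-1];cv2.imwrite('pics/t6z.png',cv2.resize(np.clip(c*1.4,0,255).astype('uint8'),None,fx=4.4,fy=4.4,interpolation=cv2.INTER_CUBIC))
P=cloud('top',d); q=P[240:295,235:285].reshape(-1,3); m=q[:,2]>180; print(m.sum(),np.nanmax(q[:,2]),cv2.minEnclosingCircle(q[m][:,:2].astype(np.float32)))
```

```text
[618.57369414 -45.21540985 170.99582076] [-3.14058246  0.00424622 -3.05096167] 49.93064688393826 [ 1.31949948 -0.21943048 -0.92709916]
85 193.73063573174386 ((494.63909912109375, 196.99703979492188), 33.026302337646484)
```

View pics/s6z.png

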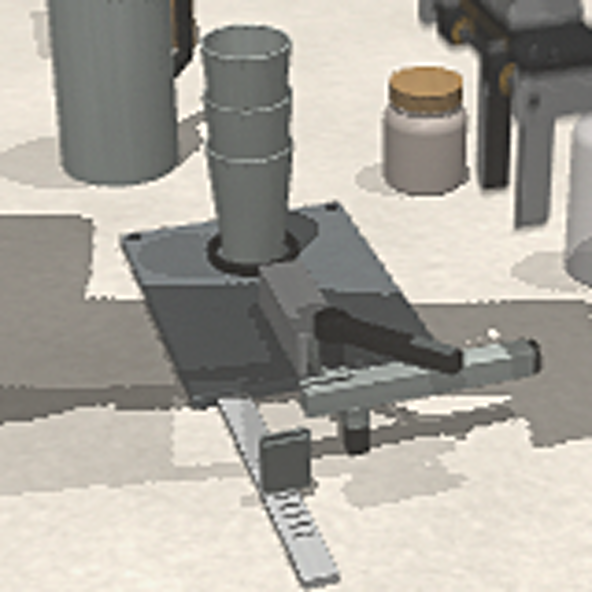

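View pics/t6z.png

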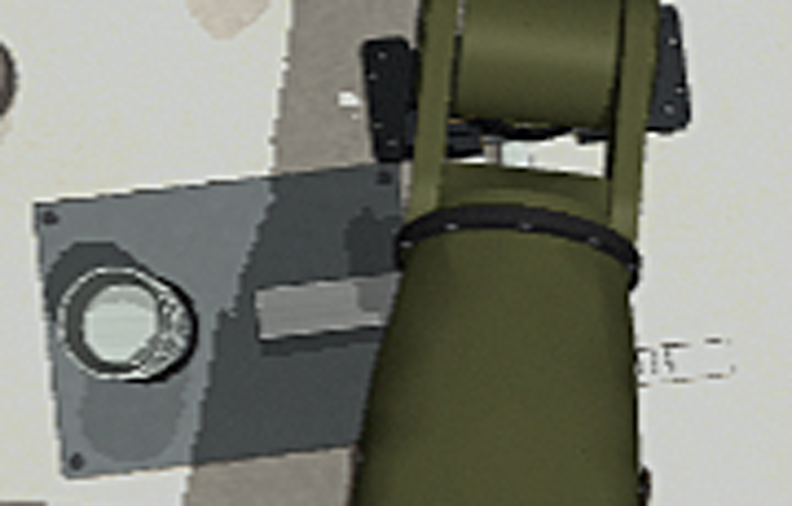

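The three rims are evenly spaced (rows 45, 95 and 150), so the tumbler is nested and upright. The lever is still open. Next I'll go down over the bar.

Emit:
jog_arm(deltas="0 0 40 0 50; 0 0 80 0 50; 0 0 105 0 50; 0 0 120 0 50; 0 0 128 0 50; 0 0 128 0 50; 0 0 128 0 30; 0 0 128 0 15; 0 0 128 0 12; 0 0 128 0 12", squeeze=12)

```text
clock: 13.0
eef_pos: [617.5, -44.6, 42.7]
eef_rot: [-3.14, 0.0, -3.049]
wrist_force: [0.3, -3.4, 1.3]
finger_gap: 18.0
```

Run:
```python
from h import *
s=manip.read_state();print(s['eef_pos'],s['eef_rot'],s['finger_gap'],s['wrist_force'])
p,d=snap('side','s7')
c=p[230:340,240:400,::-1]; cv2.imwrite('pics/s7z.png',cv2.resize(np.clip(c*1.4,0,255).astype('uint8'),None,fx=5,fy=5,interpolation=cv2.INTER_CUBIC))
```

```text
[617.51884068 -44.57474139  42.68658309] [-3.14038937e+00  3.91909462e-04 -3.04940113e+00] 18.016660729255825 [ 0.31587179 -3.38643203  1.25913287]
```

View pics/s7z.png

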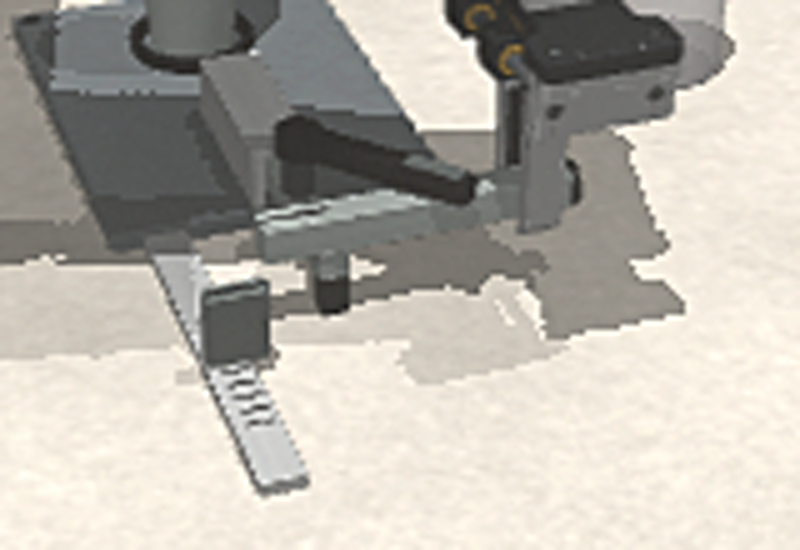

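Emit:
jog_arm(deltas="0 -5 0 0 12; 0 -10 0 0 12; 0 -16 0 0 12; 0 -22 0 0 12; 0 -27 0 0 12; 0 -31 0 0 12; 0 -34 0 0 12; 0 -34.5 0 0 12; 0 -34.5 0 0 12; 0 -34.5 0 0 12", squeeze=20)

```text
clock: 14.3
eef_pos: [620.7, -78.5, 42.7]
eef_rot: [-3.142, 0.0, -3.05]
wrist_force: [-1.1, 2.7, 5.3]
finger_gap: 17.7
```

```bash
cat > chk.py <<'E'
from h import *
import sys
k=sys.argv[1]
s=manip.read_state();print(s['clock'],s['eef_pos'],s['eef_rot'],s['finger_gap'],s['wrist_force'])
C=np.array([499.6,140.2]);th=0.0920
R=np.array([[np.cos(th),-np.sin(th)],[np.sin(th),np.cos(th)]])
print('tcp local',(s['eef_pos'][:2]-C)@R)
p,d=snap('side','s'+k)
c=p[230:340,240:400,::-1]; cv2.imwrite('pics/s%sz.png'%k,cv2.resize(np.clip(c*1.4,0,255).astype('uint8'),None,fx=5,fy=5,interpolation=cv2.INTER_CUBIC))
P=cloud('side',d).reshape(-1,3); P=P[~np.isnan(P[:,0])]; L=np.c_[(P[:,:2]-C)@R,P[:,2]]
for nm,x0,x1,z0,z1 in(('clipface',-72,-46,22,42),('barface',-33,-14,40,52),('cliptop',-72,-46,44.5,49),('bartop',-33,-14,54.5,58)):
    m=(L[:,0]>x0)&(L[:,0]<x1)&(L[:,1]<-180)&(L[:,1]>-260)&(L[:,2]>z0)&(L[:,2]<z1); q=L[m]; print(nm,len(q),np.percentile(q[:,1],[5,25,50,75,95]).round(1) if len(q) else '')
E
python3 chk.py 8
```

```text
14.3 [620.66567157 -78.5335447   42.68629595] [-3.14153246e+00  3.30199103e-04 -3.04955376e+00] 17.678618903816414 [-1.0602195   2.67399805  5.31453564]
tcp local [ 100.45857233 -228.93085343]
clipface 76 [-237.7 -236.8 -236.  -235.1 -233.2]
barface 35 [-240.4 -239.6 -238.3 -236.4 -235.3]
cliptop 27 [-237.5 -234.4 -231.6 -229.7 -225.5]
bartop 32 [-240.3 -236.8 -232.  -225.5 -222.2]
```

View pics/s8z.png

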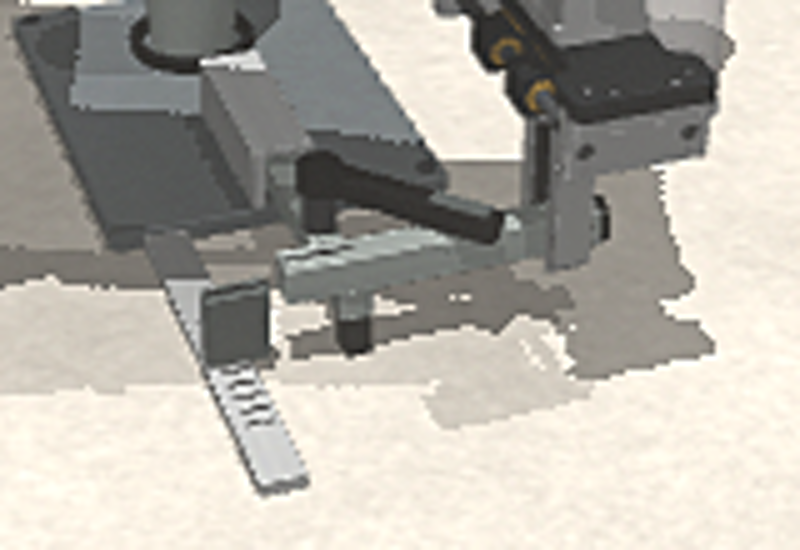

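Run:
```python
from h import *
b=np.load('pics/s8.npz')['p'];a=np.load('pics/top0.npz')['p']
c=b[272:306,276:312,::-1]; z1=cv2.resize(np.clip(c*1.5,0,255).astype('uint8'),(540,510),interpolation=cv2.INTER_NEAREST)
C=np.array([499.6,140.2]);th=0.0920
R=np.array([[np.cos(th),-np.sin(th)],[np.sin(th),np.cos(th)]])
w=lambda x,y,z:[*(C+R@[x,y]),z]
print('side 15x', (proj('side',[w(-47,-230,46),w(-77,-230,46),w(-47,-236,46),w(-77,-236,46),w(-47,-224,46),w(-35,-229.4,56),w(-35,-229.4,46)])-[275.5,271.5])*15)
cv2.imwrite('pics/z8s.png',z1)
c=a[266:290,352:380,::-1]; cv2.imwrite('pics/z8t.png',cv2.resize(np.clip(c*1.3,0,255).astype('uint8'),None,fx=20,fy=20,interpolation=cv2.INTER_NEAREST))
print('top 20x',(proj('top',[w(-47,-230,46),w(-77,-230,46),w(-47,-236,46),w(-77,-236,46),w(-47,-224,46)])-[351.5,265.5])*20)
```

```text
side 15x [[227.74477695 222.55059911]
 [ 36.57040859 259.43445202]
 [239.14766268 244.27412099]
 [ 47.20026419 281.50740327]
 [216.44379422 201.02070393]
 [301.35380764 151.5731179 ]
 [302.17203931 205.81489835]]
top 20x [[261.3794032  167.8776271 ]
 [287.68549553 381.47052639]
 [303.96942119 162.7661969 ]
 [330.32045682 376.34124388]
 [218.7829395  172.98822415]]
```

View pics/z8s.png

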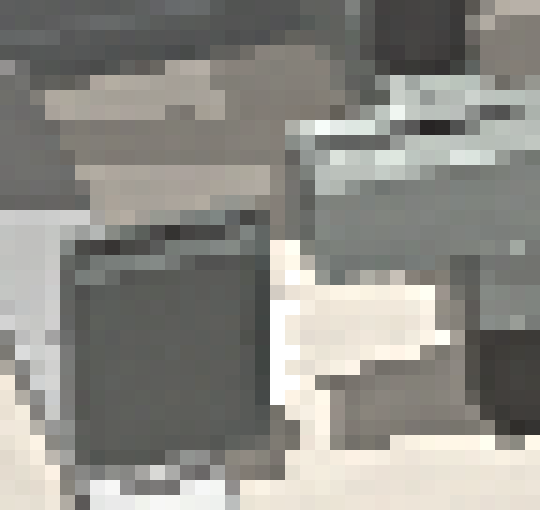

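View pics/z8t.png

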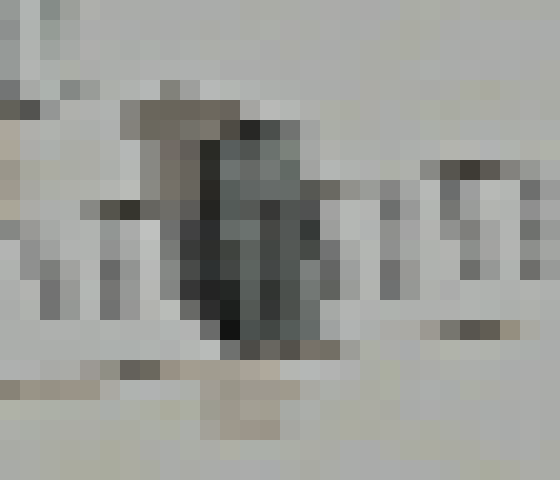

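Emit:
jog_arm(deltas="0 -0.6 0 0 12; 0 -1.2 0 0 12; 0 -1.2 0 0 12; 0 -1.2 0 0 12; 0 -1.2 0 0 12; 0 -1.2 0 0 12; 0 -1.2 0 0 12; 0 -1.2 0 0 12; 0 -1.2 0 0 12; 0 -1.2 0 0 12")

```text
clock: 15.6
eef_pos: [620.7, -79.7, 42.6]
eef_rot: [3.142, 0.0, -3.049]
wrist_force: [-2.8, 2.2, 5.7]
finger_gap: 17.9
```

Emit:
jog_arm(deltas="0 0 0 0 12; 0 0 0 0 12; 4 0 0 0 12; 8 0 0 0 12; 13 0 0 0 12; 18 0 0 0 12; 23 0 0 0 12; 27 0 0 0 12; 30 0 0 0 12; 30 0 0 0 12", squeeze=3)

```text
clock: 16.85
eef_pos: [590.7, -82.1, 42.3]
eef_rot: [3.142, 0.0, -3.049]
wrist_force: [1.8, 3.2, 0.7]
finger_gap: 25.2
```

```bash
python3 chk.py 9
```

```text
16.85 [590.70151906 -82.1384809   42.2842988 ] [ 3.14150097e+00  3.80391778e-04 -3.04941309e+00] 25.16907848184767 [1.83429148 3.21610057 0.67799046]
tcp local [  70.28995223 -229.76772941]
clipface 80 [-238.1 -236.9 -235.4 -234.5 -232.1]
barface 35 [-239.2 -237.1 -236.  -234.6 -233. ]
cliptop 30 [-237.7 -234.5 -231.7 -228.5 -225.8]
bartop 28 [-235.3 -232.6 -227.3 -223.1 -220.7]
```

View pics/s9z.png

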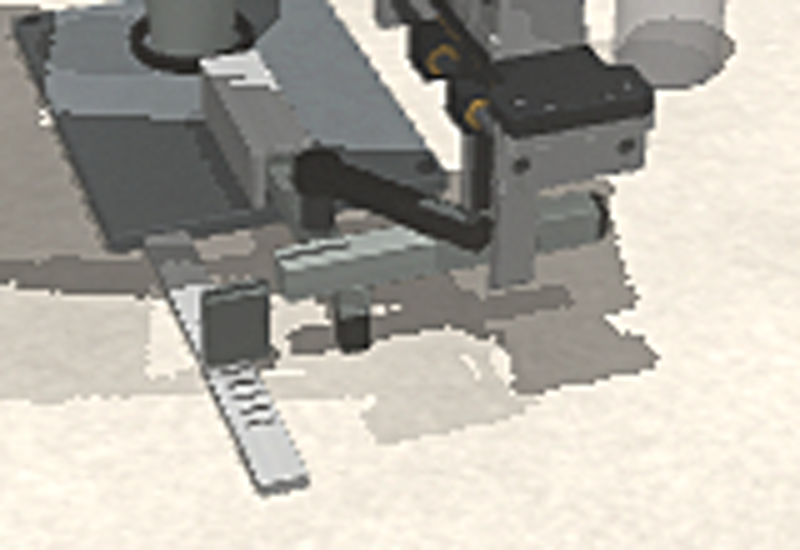

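The 3 N grip gave way to the spring: the gap opened to 25 and the bar went back about 3.5 mm. The lever is still open. I'll raise the grip to 14 N, check the mark and then go on.

Emit:
jog_arm(deltas="0 0 0 0 12; 0 0 0 0 12; 0 0 0 0 12; 0 0 0 0 12; 0 0 0 0 12; 0 0 0 0 12; 0 0 0 0 12; 0 0 0 0 12; 0 0 0 0 12; 0 0 0 0 12", squeeze=14)

```text
clock: 18.15
eef_pos: [590.7, -82.1, 42.3]
eef_rot: [3.142, -0.0, -3.049]
wrist_force: [2.4, 4.0, -3.7]
finger_gap: 18.1
```

```bash
python3 chk.py 10
```

```text
18.15 [590.6768751  -82.14183963  42.30994213] [ 3.14153904e+00 -2.85550507e-04 -3.04932514e+00] 18.050461117273393 [ 2.40296785  3.95130924 -3.69574911]
tcp local [  70.26510392 -229.7688099 ]
clipface 81 [-238.8 -237.4 -236.6 -235.5 -233.4]
barface 34 [-241.8 -239.6 -238.7 -238.1 -237. ]
cliptop 32 [-238.3 -235.1 -231.8 -228.6 -226.8]
bartop 33 [-240.1 -236.3 -233.8 -229.3 -225.8]
```

View pics/s10z.png

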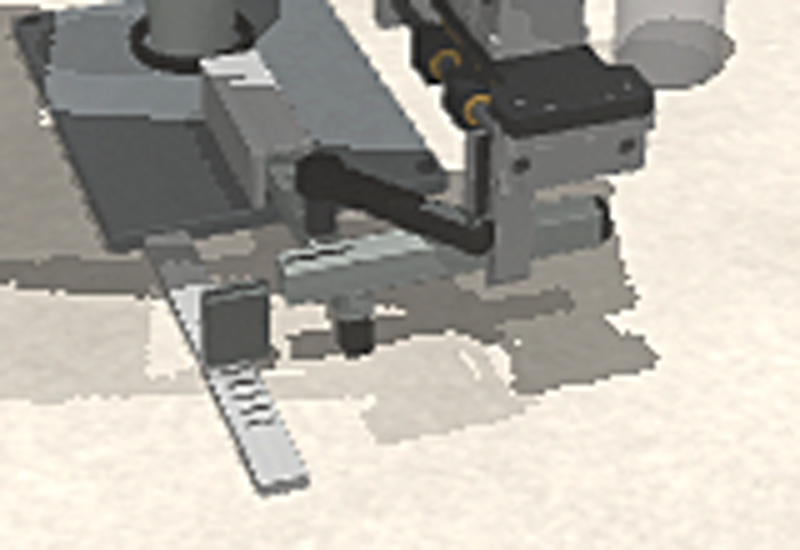

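Emit:
jog_arm(deltas="4 0 0 0 12; 8 0 0 0 12; 12 0 0 0 12; 16 0 0 0 12; 20 0 0 0 12; 24 0 0 0 12; 28 0 0 0 12; 32 0 0 0 12; 35 0 0 0 12; 35 0 0 0 12")

```text
clock: 19.45
eef_pos: [558.8, -85.6, 44.3]
eef_rot: [-3.14, 0.008, -3.049]
wrist_force: [15.5, 5.0, 0.7]
finger_gap: 18.0
```

```bash
python3 chk.py 11
```

```text
19.45 [558.80480565 -85.60792618  44.3475436 ] [-3.13979845  0.00802489 -3.04942731] 17.96789302235987 [15.52802223  4.95476342  0.7247319 ]
tcp local [  38.20939163 -230.29214257]
clipface 86 [-238.8 -237.1 -236.3 -235.1 -233.9]
barface 30 [-241.8 -240.4 -239.8 -239.  -237.7]
cliptop 27 [-237.7 -235.  -232.1 -229.9 -226.3]
bartop 30 [-240.6 -237.9 -233.3 -228.6 -224.2]
```

View pics/s11z.png

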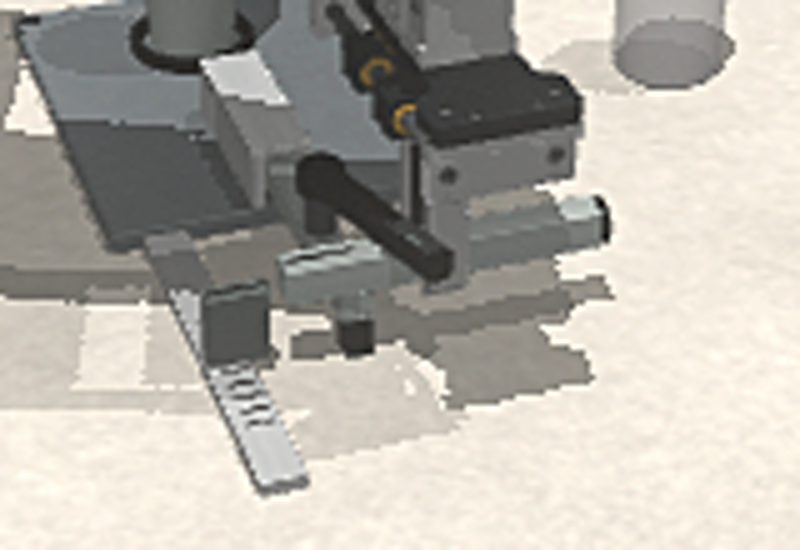

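Emit:
jog_arm(deltas="0 0 0 0 12; 2 0 0 0 12; 5 0 0 0 12; 8 0 0 0 12; 10 0 0 0 12; 12 0 0 0 12; 14 0 0 0 12; 15 0 0 0 12; 15 0 0 0 12; 15 0 0 0 12", squeeze=10)

```text
clock: 20.75
eef_pos: [543.3, -87.0, 43.9]
eef_rot: [-3.14, 0.006, -3.049]
wrist_force: [12.9, 4.1, 0.5]
finger_gap: 17.9
```

```bash
python3 chk.py 12
```

```text
20.75 [543.28610755 -87.04408946  43.94987189] [-3.1400104   0.00613819 -3.04935792] 17.898865703124518 [12.90280104  4.1474319   0.48756378]
tcp local [  22.62438164 -230.29652525]
clipface 81 [-238.7 -237.1 -236.2 -234.9 -233.6]
barface 33 [-242.1 -240.2 -239.5 -239.  -237.9]
cliptop 33 [-237.6 -235.4 -231.9 -228.6 -225.9]
bartop 29 [-240.8 -238.1 -233.5 -229.9 -224.8]
```

View pics/s12z.png

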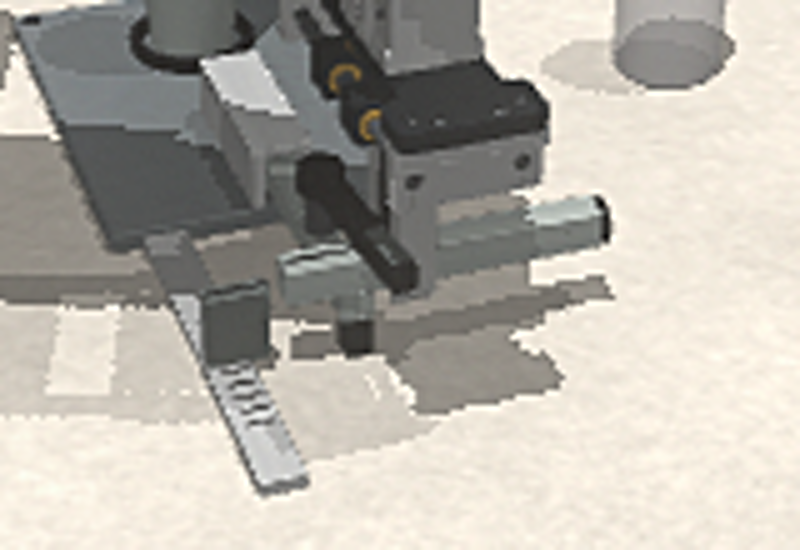

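Run:
```python
from h import *
C=np.array([499.6,140.2]);th=0.0920
R=np.array([[np.cos(th),-np.sin(th)],[np.sin(th),np.cos(th)]])
w=lambda x,y,z:[*(C+R@[x,y]),z]
print('pin',(proj('side',[w(0,-180.3,72)])-[239.5,229.5])*5)
for ph in(0.1,.15,.2,.25,.3,.35):
    print(ph,(proj('side',[w(95*np.sin(ph),-180.3-95*np.cos(ph),z) for z in(72,58)]).ravel()-[239.5,229.5]*2)*5)
d=np.load('pics/s12.npz')['d']; P=cloud('side',d); p=np.load('pics/s12.npz')['p']
P2=P.reshape(-1,3); L=np.c_[(P2[:,:2]-C)@R,P2[:,2]]
m=(L[:,2]>69)&(L[:,2]<76)&(L[:,1]<-185)&(L[:,1]>-280)&(L[:,0]>-10)&(L[:,0]<50)&(p.reshape(-1,3).max(1)<80)
q=L[m];print(len(q)); 
for lo in range(-280,-185,10):
    k=q[(q[:,1]>=lo)&(q[:,1]<lo+10)]; print(lo,len(k),k[:,0].mean().round(1) if len(k) else '',np.ptp(k[:,0]).round(1) if len(k) else '')
```

```text
pin [[320.12943213 163.09187011]]
0.1 [406.65223537 267.66787132 406.22818011 293.63534917]
0.15 [416.21079413 264.99327931 415.72575414 290.93176834]
0.2 [425.47742931 262.05713775 424.9336033  287.96404915]
0.25 [434.42610917 258.8697801  433.82587788 284.74261531]
0.3 [443.03221276 255.44229767 442.37812453 281.27865515]
0.35 [451.27261095 251.78647438 450.56736672 277.58405607]
148
-280 10 7.0 10.3
-270 16 6.8 14.7
-260 18 6.4 14.1
-250 13 6.7 16.2
-240 13 4.1 10.9
-230 17 5.0 19.2
-220 17 5.5 21.9
-210 15 2.0 11.0
-200 20 -2.0 16.4
-190 9 3.1 12.1
```

Run:
```python
from h import *
p,d=snap('top','t13'); P=cloud('top',d); q=P[235:295,230:290].reshape(-1,3); m=q[:,2]>176; print(m.sum(),np.nanmax(q[:,2]),cv2.minEnclosingCircle(q[m][:,:2].astype(np.float32)))
p,d=snap('side','s13'); S=cloud('side',d); q=S[150:215,255:300].reshape(-1,3); q=q[(q[:,2]>150)&(abs(q[:,1]-195)<60)]; print(q.min(0),q.max(0))
P2=S.reshape(-1,3)
for nm,x0,x1,y0,y1 in(('flask',300,550,280,520),('sugar',560,760,200,360),('water',620,820,60,200)):
    m=(P2[:,0]>x0)&(P2[:,0]<x1)&(P2[:,1]>y0)&(P2[:,1]<y1)&(P2[:,2]>30)&(P2[:,2]<260); print(nm,np.percentile(P2[m],[1,99],axis=0).round())
s=manip.read_state();print(s['eef_pos'],s['finger_gap'],s['wrist_force'])
cv2.imwrite('pics/s13b.png',np.clip(p[:,:,::-1]*1.3,0,255).astype('uint8'))
```

```text
90 194.68211835592297 ((494.775146484375, 197.04696655273438), 33.15268325805664)
[462.14137928 159.91542414 150.06736913] [522.23932298 230.25159494 187.39609791]
flask [[367. 350.  32.]
 [484. 453. 218.]]Traceback (most recent call last):
  File "<stdin>", line 6, in <module>
    return _quantile_unchecked(
        a, q, axis, out, overwrite_input, method, keepdims, weights)
    return _ureduce(a,
                    func=_quantile_ureduce_func,
    ...<5 lines>...
                    overwrite_input=overwrite_input,
                    method=method)
    r = func(a, **kwargs)
    result = _quantile(arr,
                       quantiles=q,
    ...<2 lines>...
                       out=out,
                       weights=wgt)
    slices_having_nans = np.isnan(arr[-1, ...])
                                  ~~~^^^^^^^^^
IndexError: index -1 is out of bounds for axis 0 with size 0
```

Run:
```python
from h import *
p=np.load('pics/s13.npz')['p']; t=np.load('pics/t13.npz')['p']
cv2.imwrite('pics/s14.png',np.clip(cv2.vconcat([p[100:340,:,::-1],t[140:400,:,::-1]])*1.3,0,255).astype('uint8'))
P2=cloud('top',np.load('pics/t13.npz')['d']).reshape(-1,3)
for nm,x0,x1,y0,y1 in(('flask',300,550,280,520),('sugar',560,760,200,360),('water',620,820,60,200)):
    m=(P2[:,0]>x0)&(P2[:,0]<x1)&(P2[:,1]>y0)&(P2[:,1]<y1)&(P2[:,2]>30)&(P2[:,2]<260); print(nm,np.percentile(P2[m],[1,50,99],axis=0).round())
s=manip.read_state();print(s['eef_pos'],s['finger_gap'],s['wrist_force'])
```

```text
flask [[370. 353.  39.]
 [422. 386. 190.]
 [486. 456. 248.]]
sugar [[628. 276.  34.]
 [657. 305.  88.]
 [690. 340.  97.]]
water [[725. 101.  35.]
 [745. 127. 128.]
 [784. 159. 194.]]
[543.32687855 -87.02811636  44.01002494] 17.740109504928167 [11.4848554   4.71592797 -0.51699527]
```

View pics/s14.png

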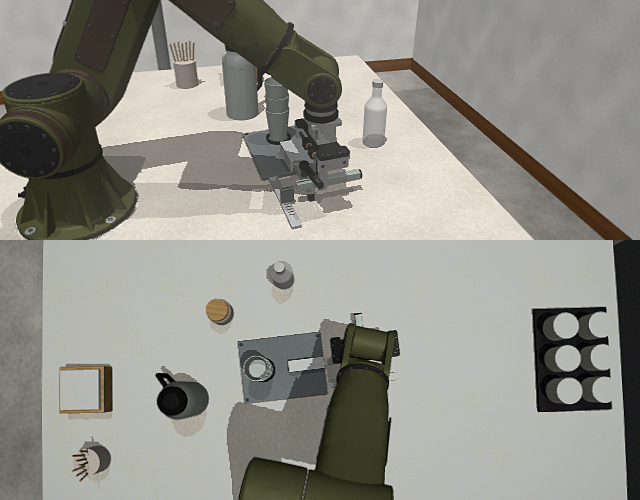

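The bystanders haven't moved (the sugar jar is only hidden in the side view), the stack is intact, and the bar is held at the mark with the lever closed. Handing in.

```bash
python3 -c "
from cell import workorder
workorder.sign_off()"
```

```text
the job is handed in; nothing more can be done
```

I nested the loose tumbler and let go of it, pulled the leg to the mark and slid the lever closed. I then handed the job in at about 21 s, still holding the crossbar. No verdict was reported.

- **Tumbler:** after release, the three rims looked evenly spaced and upright. The top rim measured about 187 mm high, as it should. Its centre is within 1 mm of the seat in x. In y it read about 2 mm off, which is within the camera's error.
- **Leg at the mark:** the bar's centre line read about -230.5 mm and the clip about -230.2 mm along the stand's y axis, so they agree to about 1 mm. The finger gap was 17.7 mm on the 18 mm bar. The grip was set to 10 N, and the wrist force was steady at about 12 N.
- **Lever:** the lever sits about 0.1 rad off the leg's line, which is its closed stop. That comes from the finger position (leg x about 22.6 mm) and the side picture, since the joint itself can't be read.
- **Bystanders:** the flask, sugar jar and water bottle read within 1 mm of where they started in the top view. The arm hid the sugar jar in the last side view.

**One slip:** when I cut the grip to 3 N for sliding along the bar, the spring opened the fingers to 25 mm and the bar went back about 3.5 mm. The lever was still open. I tightened the grip to 14 N, which brought the bar back to the mark, and held it there for over a second before pushing the lever.

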